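# Slide the drip tray under the plant bridge

### The arm

A 6-joint arm with a two-finger parallel gripper is mounted at the origin on the work surface. World frame = base frame: x ahead of the robot, y to its left, z up, the work surface at z = 0. Lengths are in m, angles in rad, forces in N, time in s.
With the tool pointing down it reaches from about 0.4 to 0.825 m from the base axis. Payload 7 kg.
Tool frame: the origin (TCP) lies between the finger pads; the fingertips stand 14 mm ahead of it and the grasp point (between the pads) lies 5 mm behind it; y points along the fingers, z is the direction in which the jaws open and shut, and the axes are right-handed (so a half turn about y gives the same grasp; the last joint's range is limited). The gripper opens to 85 mm and grips with 20 to 120 N. Pads are 22 mm wide; open, the fingers measure 114 mm over their backs; the gripper's body (76 mm by 85 mm) begins 54 mm behind the grasp point. The pads swing forward as they close: fully open they stand 13 mm farther back than shut.
Start: joints at [-0.942, 0.359, 0.012, 0, -1.224, -0.288], TCP at [0.226, -0.636, 0.245] pointing down, gripper open.
Joint ranges: [-3.07, 3.07], [-1.43, 2.12], [-1.02, 1.25], [-3.03, 1.67], [-3.05, -0], [-3.03, 3.03]. Speed limits (rad/s): [2.39, 2.39, 3.01, 3.14, 3.14, 3.14].

### API

Orientations are given as a unit quaternion [x, y, z, w].
In Python, from workcell import observe, cams, job gives the robot as it stands. The module is installed in compiled form; this text tells all that it offers.
- The arm moves only by the shell command python3 -m crank 'ROWS' [FORCE]. ROWS is JSON, a list of rows, each an object with "jaw": the opening, from 0 (shut) to 1 (fully open); "xyz": the shift along the tool's x, y, z in mm, a list of three; "spin": the turn about the tool's y in degrees. In form: [{"jaw": jaw, "xyz": [x, y, z], "spin": spin}, ...]. A call has 1 to 12 rows; each row shifts and turns the pose as measured when the row begins, along the tool's axes as they then stand; what a row does not reach is not made up. A row lasts 1/12 s, in which the tool goes at most 41.7 mm and 7.16 degrees, less where a joint would pass 70% of its speed; a pose out of reach is approached as far as the arm can. A call is refused whole if a number of a shift passes 41.7 or a number of a turn 7.16, either way. A call with a gripper value outside its range is refused whole. The fingers move at their own pace and stop on an object; FORCE is the grip in N (left out, the last holds). Time passes only in rows, so rows that do not move let the fingers close. It gives the time, the measured TCP pose, the force and the opening at its end, in the units of the state.
- observe(): the state, without advancing time (a new reading comes with each control period).
- cams.camera(name): name is "scene" or "top"; returns a dict with "color" (480x640x3 uint8, red, green, blue), "z_map" (480x640 float32, m along the optical axis (not along the pixel's ray), 0 where there is no reading), "mtx" (3x3 intrinsics, pixels), "k1" (the pictures are not rectified: a ray, as slopes to the right and down, at radius r is drawn at 1 + k1 r^2 times it, then the intrinsics apply), "origin" and "attitude" of the camera in the world. Camera axes: x right, y up, looking along -z (the intrinsics and any distortion apply to the point x, -y, -z); pixel columns grow to the right and rows downward; lengths in m; the calibration is good to about 2 mm. A picture is of the moment at which its call begins.
- job.job_done(): hands the job in, once; it reports no verdict.
Trained networks look in a picture, given as the dict that the camera call returned (one of the last four; its "shot" number tells which), for a name from the list of things; names that differ only in an ending like _2 or _b are one class to them, and where a whole thing is asked for, a point or a joint stands for the part that bears it (a point fixed in the world has none). Each returns a list of dicts, best first, with "score" (0 to 1); they miss things now and then, are a little off and sometimes report something else, mostly with a low value. They report only what shows in the picture. A call takes as long as a camera call.
- cams.look_for(picture, query): "bbox" ([left, top, width, height] as shares, 0 to 1, of the picture: columns of its width, rows of its height, round what is visible of it).
- cams.outline_of(picture, query): "region" (480x640 bool, what is visible of it) and "bbox" ([left, top, width, height] as shares, 0 to 1, of the picture: columns of its width, rows of its height, round what is visible of it).
The state is a dict: "time": time; "joint_pos": joint angles; "joint_velocities": joint speeds; "joint_torque": joint torques, N m; "ee_pos": TCP position; "tool_rot": TCP orientation; "ft_force": force on the tool from outside, world axes, zero at the start; "ft_torque": the same for the moment, N m; "finger_gap": opening from 0.0 (shut) to 1.0 (fully open).
Only numpy, scipy, OpenCV 4.12 (cv2) and the standard library are available. Lean on these libraries where they do the work, as an engineer would, in place of code of your own. Each camera call takes 0.05 s, during which the arm holds its last target.

### The job

Push the mint-green drip tray along the table top, without picking it up or tipping it, in under the low white bridge that carries two potted water plants, until it lies straight and centred there, sticking out equally far at both ends of the passage. Leave the plants on the bridge and the other things on the table standing where they are.

Things in the scene. Friction and masses are not known exactly. Their poses are not given: they have to be found in the camera images.
- drip_tray: Loose open mint-green plastic tray, 170 long (its x) x 90 wide (y) x 18 high (mm), walls 5, 0.17 to 0.38 kg; slides with ordinary friction. Origin: centre of its underside, z up. Starts outside on the bridge's -x side, +x end towards it, centre 180 to 210 from the bridge's origin, up to 20 off the passage's centreline, turned up to 0.3 rad.
- bridge: Fixed low bridge: white deck 90 (x) x 150 (y), underside 23 and top 33 mm above the table, on two aluminium side rails 90 long, 22 wide; passage 106 wide between them, open at both ends, no stop. Origin: table height, under the deck's centre. x: along the passage, the way the tray goes (world +y within 0.3 rad); y across. Centred, the tray sticks out 40 at each end.
- pot_black: Loose black net pot with a green plant on the bridge's deck, 50 across and 50 high, leaves to about 135 above its foot, 0.09 kg; 38 from the bridge's centre across the passage, on one side or the other, changing places with the blue one. Origin: centre of its foot.
- pot_blue: The same in blue, leaves to about 120, on the deck's other half. Origin: centre of its foot.
- bottle: Loose green plastic bottle, 56 across, 150 high, standing on the table to the left of the bridge, nearer the robot. Origin: centre of its foot.
- jar: Loose amber glass jar, 60 across, 75 high, standing on the table at the right, near the robot. Origin: centre of its foot.
- tag_cup: Loose white plastic cup, 70 across, 80 high, standing on the table at the right, beyond the jar. Origin: centre of its foot.
- pot_spare: Loose black net pot with a small plant, 50 across, pot 50 high, leaves to about 110, standing on the table at the left, beyond the bottle. Origin: centre of its foot.

How it is judged:
On the way:
1. the tray, lying flat, has its leading end under the bridge between the rails (x of drip_tray in the frame of bridge between -0.1 and 0 m and y of drip_tray in the frame of bridge between -0.02 and 0.02 m and height (world z) of drip_tray below 0.004 m and angle between drip_tray's own z axis and vertical below 0.04 rad), for 0.1 s.
At the end, for the whole second after the job is handed in: The tray lies flat and at rest on the table under the bridge, its centre within 10 mm of the bridge's centre along the passage and 12 mm across it, turned less than 0.1 rad from the passage; the two pots stand upright within 20 mm of where they were, and bottle, jar, cup and spare pot within 30 mm (x of drip_tray in the frame of bridge between -0.01 and 0.01 m and y of drip_tray in the frame of bridge between -0.012 and 0.012 m and angle between the x axis of drip_tray and the x axis of bridge, either way round below 0.1 rad and height (world z) of drip_tray below 0.004 m and angle between drip_tray's own z axis and vertical below 0.04 rad and linear speed of drip_tray below 0.01 m/s and distance of each of pot_black, pot_blue from where it was at the start of the episode below 0.02 m and angle between each of pot_black, pot_blue, bottle, jar, tag_cup, pot_spare's own z axis and vertical below 0.2 rad and distance of each of bottle, jar, tag_cup, pot_spare from where it was at the start of the episode below 0.03 m); the robot touches nothing.
It fails at once if the tray is lifted off the table (height (world z) of drip_tray above 0.008 m).
It fails at once if the tray is tipped (more than 0.1 rad) (angle between drip_tray's own z axis and vertical above 0.1 rad).
It fails at once if a potted plant on the bridge is knocked, tipped or carried (distance of any of pot_black, pot_blue from where it was at the start of the episode above 0.02 m or angle between any of pot_black, pot_blue's own z axis and vertical above 0.3 rad).
It fails at once if another thing on the table is disturbed (distance of any of bottle, jar, tag_cup, pot_spare from where it was at the start of the episode above 0.03 m).
It also fails if it takes over 58 s, if anything falls off the work surface, if the arm or the gripper's body presses on something with over 40 N, if the wrist force passes 120 N, or if a joint passes its speed limit or range.

## Working session

There is one attempt and no reset: what is moved stays moved. The work goes in short steps, Python scripts to look and compute and a shell command to move; the robot and the scene stay as the last step left them, time stands still between calls to the robot, and variables do not carry over. Pictures are saved under pics/ and viewed, and the job is handed in when it is done.

```bash
mkdir -p pics; cat > h.py <<'E'
import numpy as np, cv2
from scipy.spatial.transform import Rotation as R
from workcell import observe, cams, job
def rot(c):
    a=np.array(c["attitude"]); return a if a.shape==(3,3) else R.from_quat(a).as_matrix()
def cloud(c):
    K=np.array(c["mtx"]);k=c["k1"];v,u=np.mgrid[0:480,0:640].astype(float)
    p=np.stack([u.ravel(),v.ravel()],1)[:,None]
    q=cv2.undistortPoints(p,K,np.array([k,0,0,0.]))[:,0]
    z=c["z_map"].ravel().astype(float)
    P=np.stack([q[:,0]*z,-q[:,1]*z,-z],1)@rot(c).T+np.array(c["origin"])
    P[z==0]=np.nan
    return P.reshape(480,640,3)
def save(c,n): cv2.imwrite('pics/'+n,c["color"][:,:,::-1])
def state():
    s=observe(); M=R.from_quat(s["tool_rot"]).as_matrix()
    print(s["time"],np.round(s["ee_pos"],4),'F',np.round(s["ft_force"],1),'gap',s["finger_gap"]);print(np.round(M,3));return s,M
E
python3 - <<'E'
from h import *
state()
for n in("scene","top"):
    c=cams.camera(n);save(c,n+'0.png');P=cloud(c);print(n,c["origin"],c["k1"])
    for q in["drip_tray","bridge","pot_black","pot_blue","bottle","jar","tag_cup","pot_spare"]:
        for d in cams.outline_of(c,q)[:2]:
            m=d["region"]; X=P[m];X=X[~np.isnan(X[:,0])]
            print(q,round(d["score"],2),np.round(np.array(d["bbox"])*[640,480,640,480]),np.round(np.median(X,0),3),np.round(np.percentile(X,[2,98],axis=0),3).tolist())
E
```

```text
0.0 [ 0.2254 -0.6357  0.2444] F [-0.7 -0.   0.9] gap 1.0020789644918693
[[ 0.943 -0.001 -0.334]
 [ 0.334  0.002  0.943]
 [-0.    -1.     0.002]]
scene [1.00593948 0.37838203 0.8170291 ] -0.03350230474334975
drip_tray 0.76 [243. 241.  87.  62.] [0.629 0.002 0.006] [[0.579, -0.082, 0.002], [0.681, 0.085, 0.02]]
drip_tray 0.57 [136. 169.  36.  36.] [ 0.648 -0.374  0.056] [[0.616, -0.419, 0.008], [0.678, -0.353, 0.081]]
bridge 0.79 [337. 266.  65.  80.] [0.635 0.207 0.034] [[0.522, 0.137, 0.006], [0.674, 0.241, 0.037]]
pot_black 0.95 [351. 264.  28.  59.] [0.637 0.191 0.087] [[0.607, 0.17, 0.041], [0.655, 0.213, 0.159]]
pot_blue 0.81 [367. 241.  23.  50.] [0.561 0.18  0.087] [[0.539, 0.158, 0.048], [0.579, 0.198, 0.145]]
bottle 0.91 [481. 267.  45.  55.] [0.474 0.394 0.092] [[0.45, 0.368, 0.007], [0.486, 0.419, 0.152]]
jar 0.71 [231. 123.  26.  35.] [ 0.405 -0.322  0.051] [[0.363, -0.36, 0.001], [0.423, -0.306, 0.078]]
tag_cup 0.78 [138. 166.  36.  40.] [ 0.648 -0.375  0.055] [[0.614, -0.421, 0.001], [0.679, -0.354, 0.081]]
pot_spare 0.96 [474. 354.  43.  41.] [0.604 0.444 0.052] [[0.583
[... 330 characters left out ...]
3. 173.  62.  79.] [0.589 0.178 0.033] [[0.518, 0.134, 0.004], [0.669, 0.239, 0.039]]
pot_black 0.98 [215. 171.  36.  35.] [0.633 0.194 0.119] [[0.609, 0.17, 0.039], [0.655, 0.22, 0.16]]
pot_blue 0.66 [232. 214.  25.  24.] [0.556 0.173 0.087] [[0.536, 0.155, 0.08], [0.58, 0.199, 0.148]]
bottle 0.78 [114. 266.  49.  25.] [0.458 0.382 0.1  ] [[0.432, 0.367, 0.008], [0.484, 0.409, 0.152]]
jar 0.65 [477. 293.  40.  32.] [ 0.396 -0.324  0.073] [[0.367, -0.357, 0.006], [0.422, -0.305, 0.078]]
tag_cup 0.61 [498. 165.  47.  38.] [ 0.649 -0.396  0.047] [[0.615, -0.415, 0.003], [0.676, -0.351, 0.082]]
pot_spare 0.75 [ 99. 193.  33.  24.] [0.599 0.442 0.053] [[0.578, 0.423, -0.0], [0.625, 0.49, 0.106]]
```

View pics/top0.png

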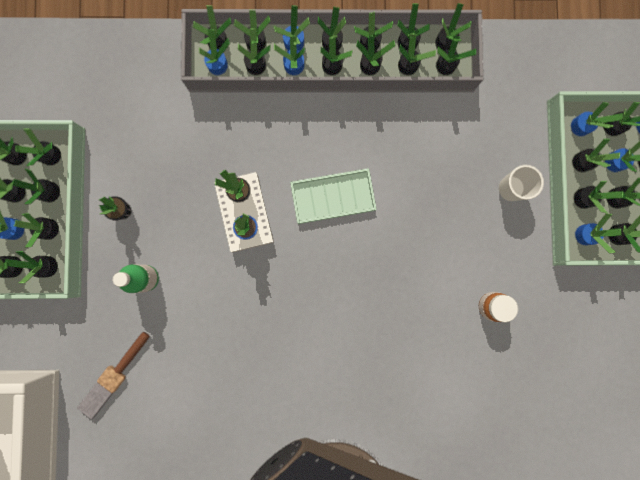

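View pics/scene0.png

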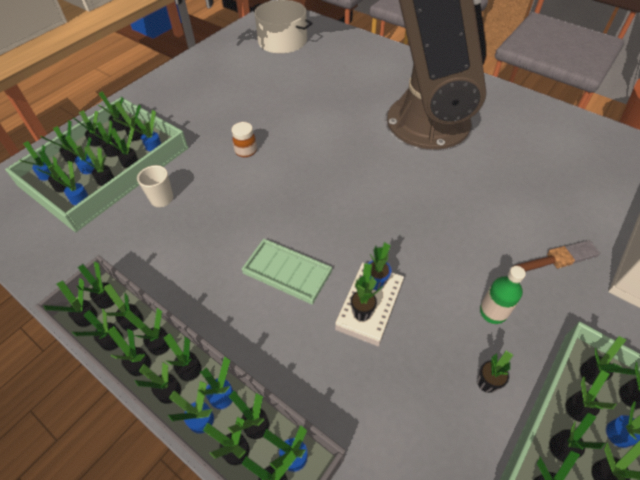

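```bash
cat >> h.py <<'E'
def fitrect(X):
    (c,wh,a)=cv2.minAreaRect((X*1000).astype(np.float32)); return np.array(c),wh,a
def measure(bridge=True):
    out={}
    for n in("top","scene"):
        c=cams.camera(n);P=cloud(c)
        x,y,z=P[...,0],P[...,1],P[...,2]
        hsv=cv2.cvtColor(c["color"],cv2.COLOR_RGB2HSV)
        if bridge:
            m=(z>.027)&(z<.039)&(x>.48)&(x<.72)&(y>.08)&(y<.3)
            m=cv2.morphologyEx(m.astype(np.uint8),cv2.MORPH_OPEN,np.ones((2,2)))
            print(n,'deck',fitrect(P[m>0][:,:2]),m.sum())
        m=(hsv[...,0]>55)&(hsv[...,0]<95)&(hsv[...,1]>40)&(x>.45)&(x<.8)&(y>-.16)&(y<.4)&(z<.026)&(z>-.004)
        m=cv2.morphologyEx(m.astype(np.uint8),cv2.MORPH_OPEN,np.ones((2,2)))
        print(n,'tray',fitrect(P[m>0][:,:2]),m.sum())
        out[n]=(c,P,m)
    return out
E
python3 - <<'E'
from h import *
o=measure()
for n in o:
    c,P,m=o[n]; im=c["color"].copy(); im[m>0]=[255,0,0]
    z=P[...,2]; im[(z>.027)&(z<.039)&(P[...,1]>.08)&(P[...,1]<.3)&(P[...,0]>.48)&(P[...,0]<.72)]=[0,0,255]
    cv2.imwrite('pics/m_%s.png'%n,cv2.resize(im[140:370,180:440],None,fx=2.5,fy=2.5)[:,:,::-1])
c,P,m=o["top"]
print(P[50:440:60,60:640:120,2].round(4))
E
```

```text
top deck (array([593.22491455, 186.90733337]), (149.03965759277344, 88.77896881103516), 13.863639831542969) 2021
top tray (array([451.12625122, 368.56991577]), (0.7618710398674011, 4.4228386878967285), 81.51412963867188) 6
scene deck (array([585.30297852, 184.75827026]), (168.631591796875, 86.75993347167969), 13.747604370117188) 1741
scene tray (array([481.47097778, 386.19052124]), (30.004714965820312, 8.061419486999512), 73.35189056396484) 61
[[-0.0022 -0.0003  0.0236  0.0208 -0.0011]
 [ 0.0016  0.0015  0.0029 -0.0001 -0.0008]
 [ 0.0264  0.0034 -0.0015  0.0028 -0.0013]
 [ 0.0213  0.0028 -0.0021  0.0013  0.0039]
 [ 0.0253 -0.0034  0.0033  0.0008 -0.0007]
 [ 0.0018  0.0012  0.0013  0.002   0.0023]
 [ 0.0013  0.0018  0.0033 -0.0027  0.0007]]
```

The top view shows the bridge near px (244,212) and the tray near (333,196), with its +x end facing left, toward the bridge. My tray colour mask missed it, so I'll fix that.

```bash
cat >> h.py <<'E'
def proj(c,uv,z):
    K=np.array(c["mtx"]);q=cv2.undistortPoints(np.asarray(uv,float).reshape(-1,1,2),K,np.array([c["k1"],0,0,0.]))[:,0]
    d=np.stack([q[:,0],-q[:,1],-np.ones(len(q))],1)@rot(c).T; o=np.array(c["origin"])
    return o+d*((z-o[2])/d[:,2])[:,None]
def tray(c,P,zp=.018):
    f=c["color"].astype(int); g=f[...,1]-(f[...,0]+f[...,2])/2
    m=(g>12)&(f[...,1]>120)&(P[...,2]<.027)&(P[...,0]>.45)&(P[...,0]<.74)&(P[...,1]>-.2)&(P[...,1]<.36)
    m=cv2.morphologyEx(m.astype(np.uint8),cv2.MORPH_OPEN,np.ones((3,3)))
    v,u=np.nonzero(m)
    return m,proj(c,np.stack([u,v],1),zp)
E
python3 - <<'E'
from h import *
for n in("top","scene"):
    c=cams.camera(n);P=cloud(c); m,Q=tray(c,P)
    f=c["color"]; print(f[196,333] if n=="top" else f[270,288])
    print(n,fitrect(Q[:,:2]),m.sum())
    box=cv2.boxPoints(cv2.minAreaRect((Q[:,:2]*1000).astype(np.float32))); print(box.round(1).tolist())
    # deck by plane projection of white px
    z=P[...,2]; w=(c["color"].min(-1)>150)&(z>.022)&(z<.045)&(P[...,1]>.08)&(P[...,1]<.3)&(P[...,0]>.48)&(P[...,0]<.72)
    w=cv2.morphologyEx(w.astype(np.uint8),cv2.MORPH_OPEN,np.ones((2,2)))
    v,u=np.nonzero(w); D=proj(c,np.stack([u,v],1),.033); print('deck',fitrect(D[:,:2]))
    print(cv2.boxPoints(cv2.minAreaRect((D[:,:2]*1000).astype(np.float32))).round(1).tolist())
    im=c["color"].copy(); im[m>0]=[255,0,0]; im[w>0]=[0,0,255]
    cv2.imwrite('pics/m2_%s.png'%n,cv2.resize(im[140:370,180:440],None,fx=2.5,fy=2.5)[:,:,::-1])
E
```

```text
[193 212 183]
top (array([628.86346436,   0.73036957]), (91.74876403808594, 170.18472290039062), 9.674576759338379) 3439
[[569.2999877929688, 76.9000015258789], [597.9000244140625, -90.9000015258789], [688.4000244140625, -75.4000015258789], [659.7999877929688, 92.30000305175781]]
deck (array([592.1171875 , 186.00863647]), (149.24009704589844, 89.86821746826172), 13.542475700378418)
[[509.0, 212.1999969482422], [530.0999755859375, 124.9000015258789], [675.2000122070312, 159.8000030517578], [654.0999755859375, 247.1999969482422]]
[161 189 147]
scene (array([6.31628479e+02, 5.45898438e-01]), (100.2458724975586, 175.13819885253906), 9.54550838470459) 3193
[[567.7000122070312, 78.5999984741211], [596.7000122070312, -94.0999984741211], [695.5999755859375, -77.5], [666.5, 95.19999694824219]]
deck (array([597.70330811, 189.49649048]), (153.7655487060547, 90.2431640625), 13.368091583251953)
[[512.5, 215.60000610351562], [533.2999877929688, 127.80000305175781], [682.9000244140625, 163.39999389648438], [662.0999755859375, 251.1999969482422]]
```

View pics/m2_top.png

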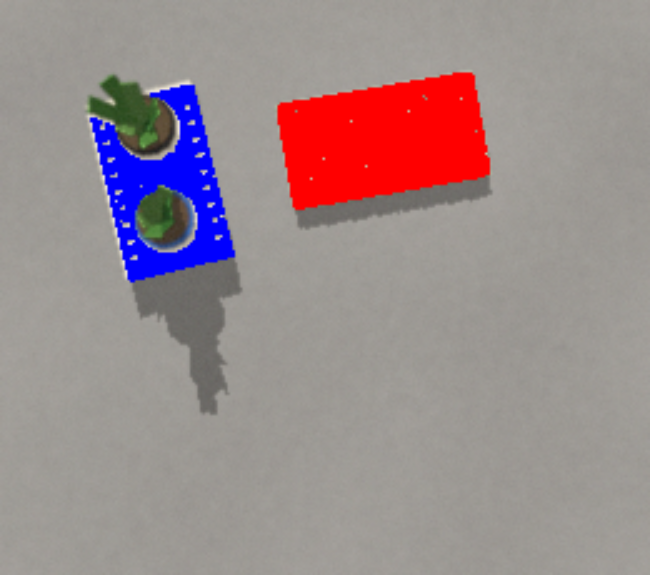

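Measured in the bridge frame, the tray is at x≈-189 mm, y≈+8 mm and yaw -3.9°. Its fitted size is 170×92, which matches the spec. I'll put both fingers behind its rear face and push with two-point contact. The first move is a high transit.

```bash
python3 -m crank '[{"jaw":0.6,"xyz":[34,0,22],"spin":0},{"jaw":0.6,"xyz":[34,0,22],"spin":0},{"jaw":0.6,"xyz":[34,0,22],"spin":0},{"jaw":0.6,"xyz":[34,0,22],"spin":0},{"jaw":0.6,"xyz":[34,0,22],"spin":0},{"jaw":0.6,"xyz":[34,0,22],"spin":0},{"jaw":0.6,"xyz":[34,0,22],"spin":0},{"jaw":0.6,"xyz":[34,0,22],"spin":0},{"jaw":0.6,"xyz":[34,0,22],"spin":0},{"jaw":0.6,"xyz":[34,0,22],"spin":0},{"jaw":0.6,"xyz":[34,0,22],"spin":0},{"jaw":0.6,"xyz":[34,0,22],"spin":0}]'
python3 -c "
from h import *
state()"
```

```text
time: 2.1
ee_pos: [0.5266, -0.245, 0.2451]
tool_rot: [0.698, 0.116, -0.115, -0.697]
ft_force: [0.6, -0.8, 0.3]
finger_gap: 0.603
2.1 [ 0.5266 -0.245   0.2451] F [ 0.6 -0.8  0.3] gap 0.6032892551576418
[[ 0.946  0.002 -0.323]
 [ 0.323 -0.001  0.946]
 [ 0.001 -1.    -0.002]]
```

```bash
python3 -m crank '[{"jaw":0.6,"xyz":[33,0,23],"spin":0},{"jaw":0.6,"xyz":[33,0,23],"spin":0},{"jaw":0.6,"xyz":[33,0,23],"spin":0},{"jaw":0.6,"xyz":[28,0,20],"spin":0},{"jaw":0.6,"xyz":[0,0,0],"spin":-7},{"jaw":0.6,"xyz":[0,0,0],"spin":-7},{"jaw":0.6,"xyz":[0,0,0],"spin":-7},{"jaw":0.6,"xyz":[0,0,0],"spin":-7},{"jaw":0.6,"xyz":[0,0,0],"spin":-7},{"jaw":0.6,"xyz":[0,0,0],"spin":-7},{"jaw":0.6,"xyz":[0,0,0],"spin":-7},{"jaw":0.6,"xyz":[0,0,0],"spin":-7}]'
cat >> h.py <<'E'
def tgt(x,y,z,yaw):
    s,M=state(); d=np.array([x,y,z])-s["ee_pos"]
    cur=np.degrees(np.arctan2(M[1,0],M[0,0])); a=np.radians(cur)
    print('yaw',cur,'spin needed',-(yaw-cur),'shift mm tool',(M.T@d*1000).round(1))
E
python3 -c "
from h import *
tgt(.6191,-.1177,.018,99.7)"
```

```text
time: 3.1
ee_pos: [0.6264, -0.1037, 0.245]
tool_rot: [0.558, 0.437, -0.436, -0.555]
ft_force: [-0.6, 0.9, 1.1]
finger_gap: 0.601
3.1 [ 0.6264 -0.1037  0.245 ] F [-0.6  0.9  1.1] gap 0.600732312336472
[[ 0.238  0.004 -0.971]
 [ 0.971 -0.001  0.238]
 [-0.    -1.    -0.005]]
yaw 76.2499781603759 spin needed -23.4500218396241 shift mm tool [-15.3 227.    4.8]
```

```bash
python3 -m crank '[{"jaw":0.6,"xyz":[-15,0,5],"spin":0},{"jaw":0.6,"xyz":[0,0,0],"spin":-6},{"jaw":0.6,"xyz":[0,0,0],"spin":-6},{"jaw":0.6,"xyz":[0,0,0],"spin":-6},{"jaw":0.6,"xyz":[0,0,0],"spin":-5},{"jaw":0.6,"xyz":[0,40,0],"spin":0},{"jaw":0.6,"xyz":[0,40,0],"spin":0},{"jaw":0.6,"xyz":[0,40,0],"spin":0},{"jaw":0.6,"xyz":[0,30,0],"spin":0},{"jaw":0.6,"xyz":[0,0,0],"spin":0}]'
python3 - <<'E'
from h import *
tgt(.6191,-.1177,.018,99.7)
c=cams.camera("scene");save(c,'a_s.png')
E
```

```text
time: 3.93
ee_pos: [0.6224, -0.1182, 0.0955]
tool_rot: [0.455, 0.549, -0.542, -0.445]
ft_force: [-1.5, 0.4, -0.9]
finger_gap: 0.606
3.9333 [ 0.6224 -0.1182  0.0955] F [-1.5  0.4 -0.9] gap 0.6056385760720997
[[-0.191  0.017 -0.981]
 [ 0.982 -0.001 -0.191]
 [-0.005 -1.    -0.016]]
yaw 101.01605889367335 spin needed 1.3160588936733433 shift mm tool [ 1.4 77.4  4.4]
```

View pics/a_s.png

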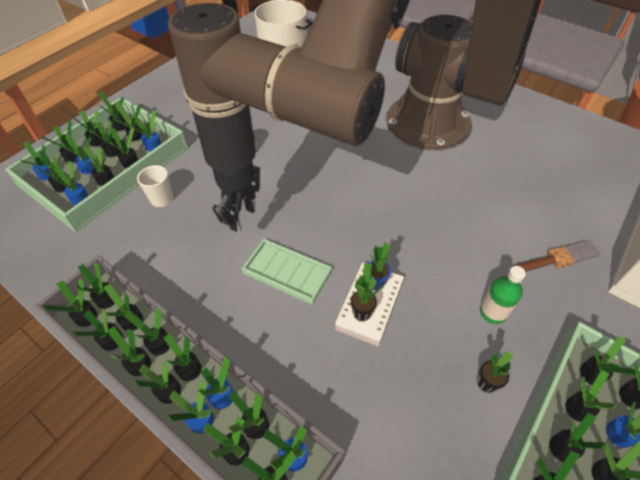

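The fingers are near px (237,210), behind the tray's rear edge with clear space between them. Next is the descent.

```bash
python3 -m crank '[{"jaw":0.6,"xyz":[0,30,2],"spin":1.3},{"jaw":0.6,"xyz":[0,25,2],"spin":0},{"jaw":0.6,"xyz":[0,12,0],"spin":0},{"jaw":0.6,"xyz":[0,6,0],"spin":0},{"jaw":0.6,"xyz":[0,0,0],"spin":0}]'
python3 - <<'E'
from h import *
tgt(.6191,-.1177,.018,99.7)
c=cams.camera("top");save(c,'b_t.png');P=cloud(c);m,Q=tray(c,P);print(fitrect(Q[:,:2]))
c=cams.camera("scene");cv2.imwrite('pics/b_s.png',cv2.resize(c["color"][150:330,180:420,::-1],None,fx=3,fy=3))
E
```

```text
time: 4.4
ee_pos: [0.6294, -0.1194, 0.0341]
tool_rot: [0.465, 0.548, -0.534, -0.445]
ft_force: [-0.8, 0.4, 1.2]
finger_gap: 0.601
4.4 [ 0.6294 -0.1194  0.0341] F [-0.8  0.4  1.2] gap 0.6008672649922209
[[-0.171  0.033 -0.985]
 [ 0.985 -0.003 -0.172]
 [-0.009 -0.999 -0.032]]
yaw 99.87440937500998 spin needed 0.17440937500997222 shift mm tool [ 3.6 15.8 10.4]
(array([595.58972168, -40.26804352]), (12.208721160888672, 97.83563232421875), 9.251982688903809)
```

View pics/b_s.png

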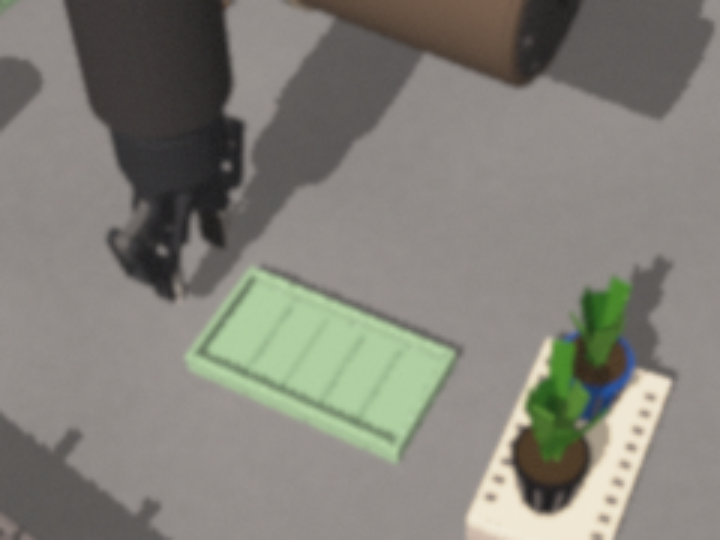

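View pics/b_t.png

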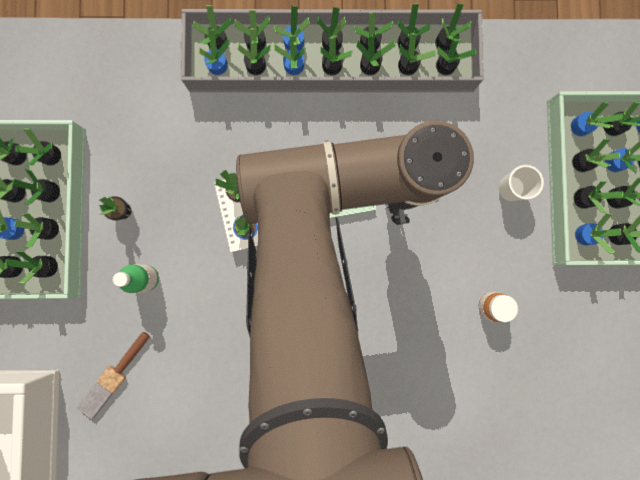

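The scene view shows both fingers behind the rear wall with a small gap. From above, the arm hides the tray, so I'll track it with the scene camera and the tool pose. Now I'll finish the descent gently and correct the sideways drift.

```bash
python3 -m crank '[{"jaw":0.6,"xyz":[0,5,4],"spin":0},{"jaw":0.6,"xyz":[0,5,4],"spin":0},{"jaw":0.6,"xyz":[0,4,3],"spin":0},{"jaw":0.6,"xyz":[0,2,1],"spin":0},{"jaw":0.6,"xyz":[0,0,0],"spin":0}]'
cat >> h.py <<'E'
B=np.array([.5923,.1863]); BY=np.radians(13.6); ux=np.array([-np.sin(BY),np.cos(BY)]); uy=np.array([-np.cos(BY),-np.sin(BY)])
def inb(p): d=np.asarray(p)[:2]-B; return (np.array([d@ux,d@uy])*1000).round(1)
def st(tag=None):
    s,M=state(); yaw=np.degrees(np.arctan2(M[1,0],M[0,0])); print('tcp in bridge',inb(s["ee_pos"]),'yaw rel',round(yaw-103.6,2))
    c=cams.camera("scene");P=cloud(c);m,Q=tray(c,P)
    k=cv2.convexHull(Q[:,:2].astype(np.float32))
    r=cv2.minAreaRect((Q[:,:2]*1000).astype(np.float32)); ctr=np.array(r[0])/1000-[.0028,-.0002]
    print('tray rect',r,'corners in bridge',[inb(b/1000-[.0028,-.0002]).tolist() for b in cv2.boxPoints(r)])
    print('ctr in bridge',inb(ctr))
    if tag: cv2.imwrite('pics/%s.png'%tag,cv2.resize(c["color"][150:330,180:420,::-1],None,fx=3,fy=3))
E
python3 -c "
from h import *
st('c_s')"
```

```text
time: 4.92
ee_pos: [0.6207, -0.1215, 0.0228]
tool_rot: [0.467, 0.55, -0.532, -0.442]
ft_force: [0.1, 0.4, 0.5]
finger_gap: 0.597
4.9167 [ 0.6207 -0.1215  0.0228] F [0.1 0.4 0.5] gap 0.5970162501110954
[[-0.172  0.043 -0.984]
 [ 0.985 -0.003 -0.173]
 [-0.01  -0.999 -0.042]]
tcp in bridge [-305.8   44.8] yaw rel -3.68
tray rect ((631.7330322265625, 0.3903045654296875), (101.19107818603516, 175.243896484375), 9.698994636535645) corners in bridge [[-98.3, 52.6], [-273.1, 64.5], [-280.0, -36.5], [-105.1, -48.4]]
ctr in bridge [-189.1    8.1]
```

View pics/c_s.png

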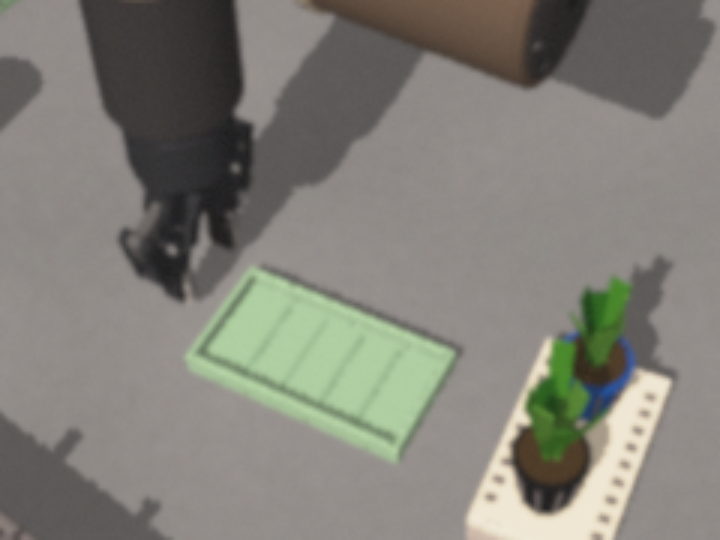

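Checking against the measured corners caught a slip. I had the rear-centre x wrong: it is 0.643, not 0.613, so the tool is 28 mm off to one side. I'll correct that before contact.

```bash
python3 -m crank '[{"jaw":0.6,"xyz":[0,0,-7],"spin":0},{"jaw":0.6,"xyz":[0,1,-8],"spin":0},{"jaw":0.6,"xyz":[0,2,-7],"spin":0},{"jaw":0.6,"xyz":[0,2,-6],"spin":0},{"jaw":0.6,"xyz":[0,2,-2],"spin":0},{"jaw":0.6,"xyz":[0,0,0],"spin":0}]'
python3 -c "
from h import *
tgt(.6482,-.1128,.018,99.7)
st('d_s')"
```

```text
time: 5.47
ee_pos: [0.6555, -0.1156, 0.0171]
tool_rot: [0.467, 0.551, -0.532, -0.442]
ft_force: [0.1, 0.2, -0.1]
finger_gap: 0.603
5.4667 [ 0.6555 -0.1156  0.0171] F [ 0.1  0.2 -0.1] gap 0.6027488097152464
[[-0.173  0.045 -0.984]
 [ 0.985 -0.003 -0.173]
 [-0.011 -0.999 -0.044]]
yaw 99.95919193412443 spin needed 0.25919193412443065 shift mm tool [ 4.  -1.2  6.7]
5.4667 [ 0.6555 -0.1156  0.0171] F [ 0.1  0.2 -0.1] gap 0.6027488097152464
[[-0.173  0.045 -0.984]
 [ 0.985 -0.003 -0.173]
 [-0.011 -0.999 -0.044]]
tcp in bridge [-308.3    9.5] yaw rel -3.64
tray rect ((631.6238403320312, 0.5773162841796875), (101.0092544555664, 174.8934326171875), 9.663265228271484) corners in bridge [[-98.2, 52.5], [-272.7, 64.5], [-279.6, -36.3], [-105.1, -48.3]]
ctr in bridge [-188.9    8.1]
```

View pics/d_s.png

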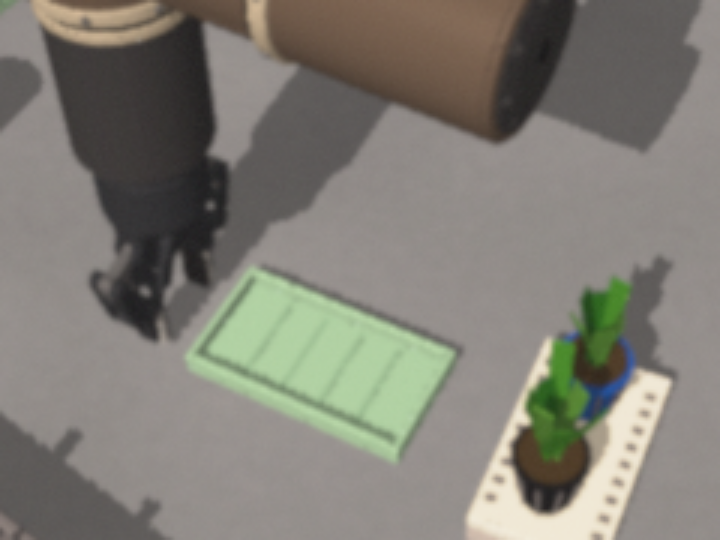

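```bash
python3 -m crank '[{"jaw":0.6,"xyz":[2,0,3],"spin":0},{"jaw":0.6,"xyz":[5,0,2.5],"spin":0},{"jaw":0.6,"xyz":[5,0,0],"spin":0},{"jaw":0.6,"xyz":[5,0,0],"spin":0},{"jaw":0.6,"xyz":[4,0,0],"spin":0},{"jaw":0.6,"xyz":[4,0,0],"spin":0},{"jaw":0.6,"xyz":[4,0,0],"spin":0},{"jaw":0.6,"xyz":[0,0,0],"spin":0}]'
python3 -c "
from h import *
st('e_s')"
```

```text
time: 6.18
ee_pos: [0.6421, -0.0852, 0.0165]
tool_rot: [0.467, 0.55, -0.532, -0.442]
ft_force: [0.3, -1.4, -0.8]
finger_gap: 0.6
6.1833 [ 0.6421 -0.0852  0.0165] F [ 0.3 -1.4 -0.8] gap 0.5996089098119611
[[-0.173  0.043 -0.984]
 [ 0.985 -0.003 -0.173]
 [-0.011 -0.999 -0.042]]
tcp in bridge [-275.6   15.4] yaw rel -3.66
tray rect ((629.2861328125, 10.8426513671875), (101.51471710205078, 175.0645751953125), 10.234278678894043) corners in bridge [[-88.0, 53.5], [-262.8, 63.8], [-268.7, -37.5], [-94.0, -47.8]]
ctr in bridge [-178.4    8. ]
```

View pics/e_s.png

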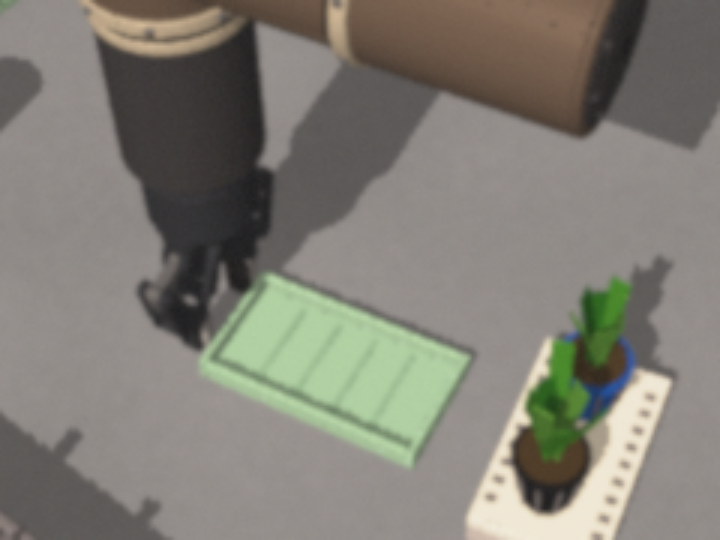

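I'm in contact and the tray has moved about 10 mm. The TCP sits 97 mm behind the tray centre, as expected. Now I'll push while easing the rear sideways and turning the tray straight.

```bash
python3 -m crank '[{"jaw":0.6,"xyz":[5,0,-0.8],"spin":-0.3},{"jaw":0.6,"xyz":[5,0,-0.8],"spin":-0.3},{"jaw":0.6,"xyz":[5,0,-0.8],"spin":-0.3},{"jaw":0.6,"xyz":[5,0,-0.8],"spin":-0.3},{"jaw":0.6,"xyz":[5,0,-0.8],"spin":-0.3},{"jaw":0.6,"xyz":[5,0,-0.8],"spin":-0.3},{"jaw":0.6,"xyz":[5,0,-0.8],"spin":-0.3}]'
python3 -c "
from h import *
st('f_s')"
```

```text
time: 6.82
ee_pos: [0.6414, -0.0479, 0.0165]
tool_rot: [0.457, 0.559, -0.541, -0.431]
ft_force: [-0.3, -1.5, -0.5]
finger_gap: 0.597
6.8167 [ 0.6414 -0.0479  0.0165] F [-0.3 -1.5 -0.5] gap 0.5970175064515992
[[-0.211  0.044 -0.976]
 [ 0.977 -0.004 -0.212]
 [-0.013 -0.999 -0.042]]
tcp in bridge [-239.2    7.4] yaw rel -1.41
tray rect ((624.744873046875, 47.40135955810547), (101.34092712402344, 174.503662109375), 12.326482772827148) corners in bridge [[-53.4, 52.5], [-227.9, 56.4], [-230.1, -44.9], [-55.7, -48.8]]
ctr in bridge [-141.8    3.8]
```

View pics/f_s.png

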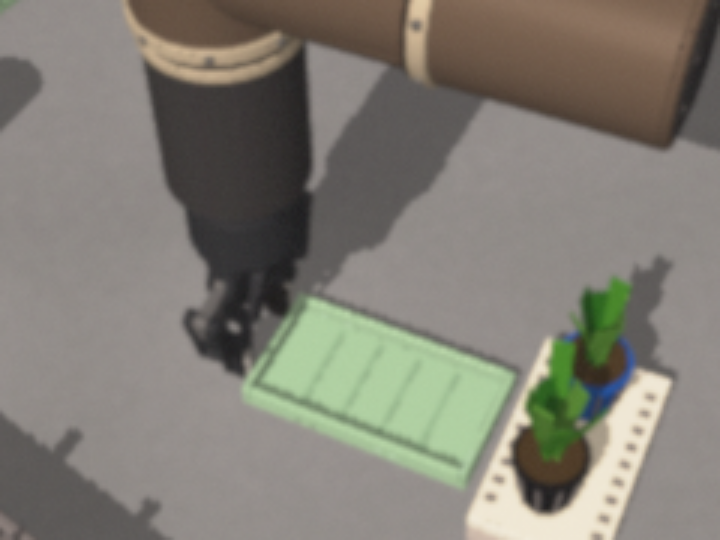

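It tracks as planned: x -142, y +3.8, yaw about -1.3°, with the front end roughly centred on the entrance. I'll continue in.

```bash
python3 -m crank '[{"jaw":0.6,"xyz":[5,0,-0.7],"spin":-0.2},{"jaw":0.6,"xyz":[5,0,-0.7],"spin":-0.2},{"jaw":0.6,"xyz":[5,0,-0.7],"spin":-0.2},{"jaw":0.6,"xyz":[5,0,-0.6],"spin":-0.2},{"jaw":0.6,"xyz":[5,0,-0.5],"spin":-0.2},{"jaw":0.6,"xyz":[5,0,-0.3],"spin":-0.2}]'
python3 -c "
from h import *
st('g_s')"
```

```text
time: 7.37
ee_pos: [0.6382, -0.0144, 0.0166]
tool_rot: [0.451, 0.564, -0.547, -0.424]
ft_force: [0.2, -1.3, 0.3]
finger_gap: 0.601
7.3667 [ 0.6382 -0.0144  0.0166] F [ 0.2 -1.3  0.3] gap 0.6011473394103714
[[-0.234  0.045 -0.971]
 [ 0.972 -0.004 -0.235]
 [-0.014 -0.999 -0.042]]
tcp in bridge [-205.8    2.6] yaw rel -0.04
tray rect ((622.5231323242188, 67.65665435791016), (101.07674407958984, 147.69532775878906), 13.550236701965332) corners in bridge [[-47.7, 51.7], [-195.4, 51.8], [-195.5, -49.3], [-47.8, -49.4]]
ctr in bridge [-121.6    1.2]
```

View pics/g_s.png

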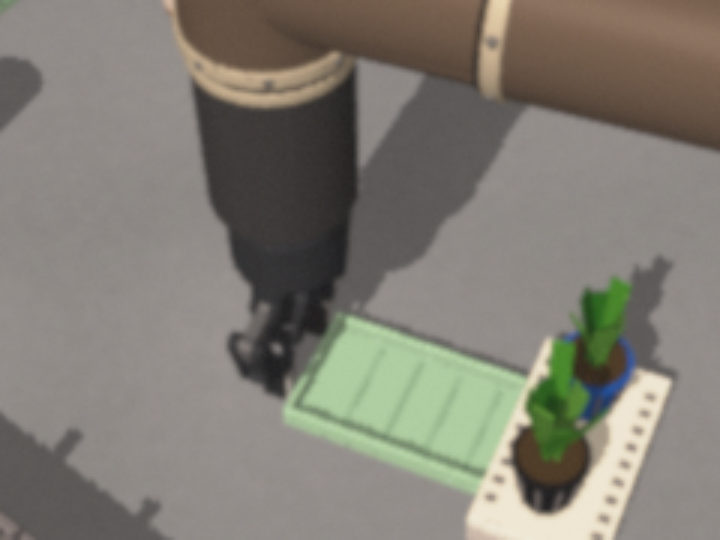

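The leading end is now under the deck, with yaw about 0, y about +1 and low force. I'll go straight on.

```bash
python3 -m crank '[{"jaw":0.6,"xyz":[5,0,-0.1],"spin":0},{"jaw":0.6,"xyz":[5,0,-0.1],"spin":0},{"jaw":0.6,"xyz":[5,0,-0.1],"spin":0},{"jaw":0.6,"xyz":[5,0,-0.1],"spin":0},{"jaw":0.6,"xyz":[5,0,0],"spin":0},{"jaw":0.6,"xyz":[5,0,0],"spin":0},{"jaw":0.6,"xyz":[5,0,0],"spin":0},{"jaw":0.6,"xyz":[5,0,0],"spin":0},{"jaw":0.6,"xyz":[5,0,0],"spin":0},{"jaw":0.6,"xyz":[5,0,0],"spin":0}]'
python3 -c "
from h import *
st('i_s')"
```

```text
time: 8.25
ee_pos: [0.626, 0.0396, 0.0165]
tool_rot: [0.451, 0.564, -0.547, -0.424]
ft_force: [1.0, -2.3, 2.4]
finger_gap: 0.601
8.25 [0.626  0.0396 0.0165] F [ 1.  -2.3  2.4] gap 0.6009671904282561
[[-0.235  0.046 -0.971]
 [ 0.972 -0.004 -0.235]
 [-0.014 -0.999 -0.043]]
tcp in bridge [-150.5    1.7] yaw rel -0.02
tray rect ((616.889404296875, 94.76366424560547), (101.34391784667969, 92.55606842041016), 13.339285850524902) corners in bridge [[-47.4, 50.8], [-139.9, 51.2], [-140.4, -50.2], [-47.9, -50.6]]
ctr in bridge [-93.9   0.3]
```

View pics/i_s.png

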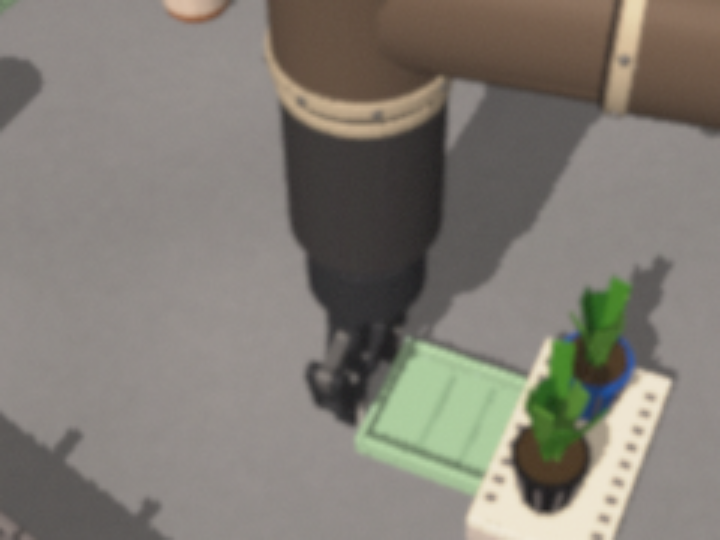

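Before the last stretch I'll check that the forearm clears the leaves.

```bash
python3 - <<'E'
from h import *
c=cams.camera("scene");save(c,'j_s.png');P=cloud(c)
f=c["color"].astype(int)
z=P[...,2]
# all points in a region near bridge footprint+margin with height>.1
d=P[...,:2]-B; bx=d@ux*1000; by=d@uy*1000
for x0 in range(-160,200,20):
    m=(bx>=x0)&(bx<x0+20)&(abs(by)<90)&(z>.05)&(z<.7)
    g=(f[...,1]-f[...,0]>15)
    r=m&~g&(z>.1); l=m&g
    print(x0,'robot zmin',z[r].min().round(3) if r.any() else None,r.sum(),'leaf zmax',z[l].max().round(3) if l.any() else None)
E
```

```text
-160 robot zmin 0.1 2199 leaf zmax None
-140 robot zmin 0.1 2521 leaf zmax None
-120 robot zmin 0.132 2714 leaf zmax None
-100 robot zmin 0.194 1221 leaf zmax None
-80 robot zmin 0.344 939 leaf zmax None
-60 robot zmin 0.343 954 leaf zmax None
-40 robot zmin 0.132 988 leaf zmax 0.14
-20 robot zmin 0.102 1199 leaf zmax 0.164
0 robot zmin 0.12 1862 leaf zmax 0.16
20 robot zmin 0.158 1982 leaf zmax 0.163
40 robot zmin 0.34 1931 leaf zmax None
60 robot zmin 0.338 1766 leaf zmax None
80 robot zmin 0.339 1215 leaf zmax None
100 robot zmin 0.337 838 leaf zmax None
120 robot zmin None 0 leaf zmax None
140 robot zmin None 0 leaf zmax None
160 robot zmin None 0 leaf zmax None
180 robot zmin None 0 leaf zmax None
```

View pics/j_s.png

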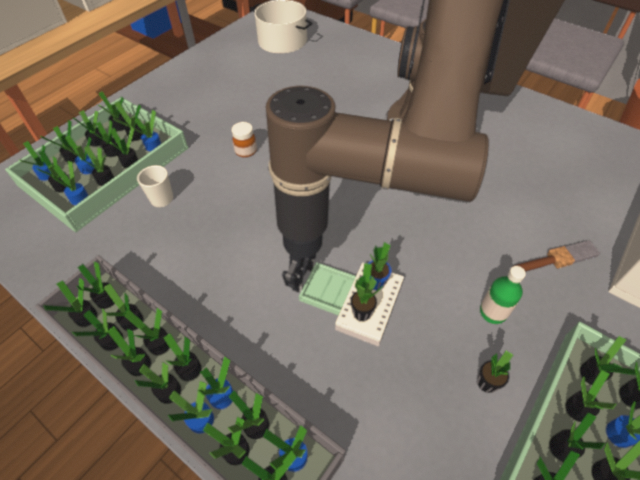

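```bash
python3 - <<'E'
from h import *
for n in("scene","top"):
    c=cams.camera(n);P=cloud(c);z=P[...,2]
    d=P[...,:2]-B; bx=d@ux*1000; by=d@uy*1000
    for z0 in np.arange(.04,.34,.02):
        m=(z>=z0)&(z<z0+.02)&(abs(by)<75)
        pl=bx[m&(bx>-60)&(bx<60)]; rb=bx[m&(bx<-60)&(bx>-250)]
        print(n,round(z0,2),'plants from',np.sort(pl)[:3].round(0),'robot to',np.sort(rb)[-3:].round(0))
E
```

```text
scene 0.04 plants from [-25. -25. -25.] robot to [-135. -135. -135.]
scene 0.06 plants from [-25. -20. -19.] robot to [-131. -131. -131.]
scene 0.08 plants from [-30. -30. -29.] robot to [-129. -129. -128.]
scene 0.1 plants from [-16. -15. -14.] robot to [-128. -128. -128.]
scene 0.12 plants from [-25. -24. -24.] robot to [-110. -110. -110.]
scene 0.14 plants from [-24. -24. -23.] robot to [-109. -109. -109.]
scene 0.16 plants from [-20. -20. -19.] robot to [-110. -109. -109.]
scene 0.18 plants from [] robot to [-101. -101. -101.]
scene 0.2 plants from [] robot to [-100. -100. -100.]
scene 0.22 plants from [] robot to [-100. -100. -100.]
scene 0.24 plants from [] robot to [-100. -100.  -99.]
scene 0.26 plants from [] robot to [-99. -99. -99.]
scene 0.28 plants from [] robot to [-99. -99. -98.]
scene 0.3 plants from [] robot to [-97. -95. -94.]
scene 0.32 plants from [-17.   7.  39.] robot to [-94. -94. -93.]
scene 0.34 plants from [-60. -59. -59.] robot to [-61. -61. -60.]
top 0.04 plants from [] robot to [-138. -137. -136.]
top 0.06 plants from [] robot to [-137. -136. -136.]
top 0.08 plants from [-14. -12. -10.] robot to [-138. -137. -136.]
top 0.1 plants from [] robot to [-136. -135. -135.]
top 0.12 plants from [] robot to []
top 0.14 plants from [-9. -7. -5.] robot to []
top 0.16 plants from [-4. -1.] robot to []
top 0.18 plants from [] robot to [-145. -126. -125.]
top 0.2 plants from [] robot to [-128. -125. -123.]
top 0.22 plants from [] robot to [-130. -128. -126.]
top 0.24 plants from [] robot to []
top 0.26 plants from [] robot to []
top 0.28 plants from [] robot to []
top 0.3 plants from [] robot to [-176. -143. -131.]
top 0.32 plants from [] robot to [-128. -127. -125.]
top 0.34 plants from [] robot to [-136. -135. -133.]
```

Clearances are fine: after the remaining 53 mm the wrist front ends at about -55 and the plants start at -30. The forearm stays above 0.33 m. I'll push on and slow down toward the end.

```bash
python3 -m crank '[{"jaw":0.6,"xyz":[5,0,0],"spin":0},{"jaw":0.6,"xyz":[5,0,0],"spin":0},{"jaw":0.6,"xyz":[5,0,0],"spin":0},{"jaw":0.6,"xyz":[5,0,0],"spin":0},{"jaw":0.6,"xyz":[5,0,0],"spin":0},{"jaw":0.6,"xyz":[5,0,0],"spin":0},{"jaw":0.6,"xyz":[5,0,0],"spin":0},{"jaw":0.6,"xyz":[4,0,0],"spin":0},{"jaw":0.6,"xyz":[2,0,0],"spin":0},{"jaw":0.6,"xyz":[0,0,0],"spin":0}]'
python3 - <<'E'
from h import *
st('k_s')
E
```

```text
time: 9.28
ee_pos: [0.6155, 0.0827, 0.016]
tool_rot: [0.451, 0.564, -0.547, -0.424]
ft_force: [1.1, -2.6, 1.5]
finger_gap: 0.603
9.2833 [0.6155 0.0827 0.016 ] F [ 1.1 -2.6  1.5] gap 0.6034147184620913
[[-0.234  0.046 -0.971]
 [ 0.972 -0.004 -0.235]
 [-0.015 -0.999 -0.043]]
tcp in bridge [-106.2    1.8] yaw rel -0.04
tray rect ((597.4124145507812, 176.81585693359375), (101.11885070800781, 171.47084045410156), 13.387072563171387) corners in bridge [[76.4, 50.2], [-95.1, 50.8], [-95.5, -50.3], [76.0, -50.9]]
ctr in bridge [-9.6 -0.1]
```

View pics/k_s.png

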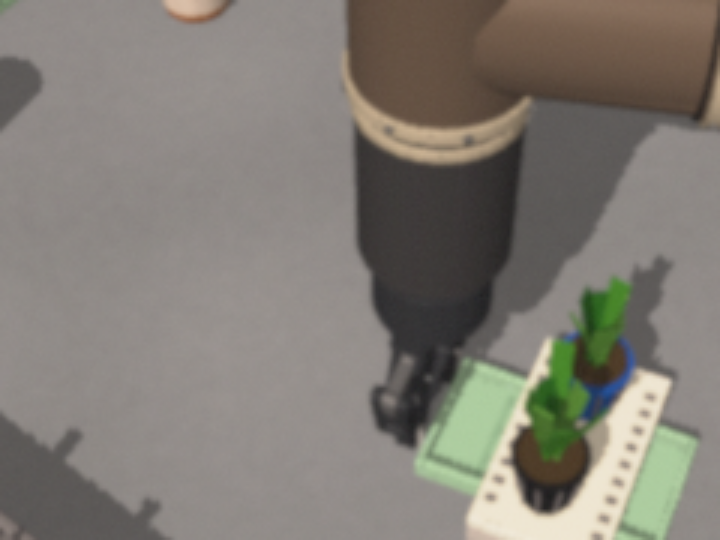

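Camera and tool pose agree that the tray is about 9 mm short. I'll close that slowly.

```bash
python3 -m crank '[{"jaw":0.6,"xyz":[3,0,0],"spin":0},{"jaw":0.6,"xyz":[3,0,0],"spin":0},{"jaw":0.6,"xyz":[2,0,0],"spin":0},{"jaw":0.6,"xyz":[1,0,0],"spin":0},{"jaw":0.6,"xyz":[0,0,0],"spin":0}]'
python3 - <<'E'
from h import *
st('l_s')
E
```

```text
time: 9.75
ee_pos: [0.6132, 0.0916, 0.0157]
tool_rot: [0.451, 0.564, -0.547, -0.424]
ft_force: [1.2, -2.0, 1.8]
finger_gap: 0.601
9.75 [0.6132 0.0916 0.0157] F [ 1.2 -2.   1.8] gap 0.6006265396209299
[[-0.234  0.045 -0.971]
 [ 0.972 -0.004 -0.234]
 [-0.015 -0.999 -0.043]]
tcp in bridge [-96.9   2. ] yaw rel -0.08
tray rect ((594.9710083007812, 185.56600952148438), (100.89964294433594, 171.57330322265625), 13.607308387756348) corners in bridge [[85.3, 50.7], [-86.3, 50.7], [-86.3, -50.2], [85.3, -50.2]]
ctr in bridge [-0.5  0.3]
```

Centred to within about 1 mm. Next I'll back straight off, rise, and clear the view so the top camera can check the final position.

```bash
python3 -m crank '[{"jaw":0.6,"xyz":[-4,0,0],"spin":0},{"jaw":0.6,"xyz":[-8,0,0],"spin":0},{"jaw":0.6,"xyz":[-15,0,0],"spin":0},{"jaw":0.6,"xyz":[-20,-5,0],"spin":0},{"jaw":0.6,"xyz":[-20,-20,0],"spin":0},{"jaw":0.6,"xyz":[-25,-25,0],"spin":0},{"jaw":0.6,"xyz":[-25,-30,0],"spin":0},{"jaw":0.6,"xyz":[-25,-30,0],"spin":0},{"jaw":0.6,"xyz":[-25,-30,0],"spin":0},{"jaw":0.6,"xyz":[-25,-30,0],"spin":0},{"jaw":0.6,"xyz":[-25,-20,0],"spin":0},{"jaw":0.6,"xyz":[-25,0,0],"spin":0}]'
python3 -m crank '[{"jaw":0.6,"xyz":[-30,0,0],"spin":0},{"jaw":0.6,"xyz":[-30,0,10],"spin":0},{"jaw":0.6,"xyz":[-30,0,10],"spin":0},{"jaw":0.6,"xyz":[-30,0,10],"spin":0},{"jaw":0.6,"xyz":[-30,0,10],"spin":0},{"jaw":0.6,"xyz":[-20,0,5],"spin":0},{"jaw":0.6,"xyz":[0,0,0],"spin":0}]'
python3 - <<'E'
from h import *
st('n_s'); c=cams.camera("top");save(c,'n_t.png');P=cloud(c);m,Q=tray(c,P)
b=np.array([(d:=Q[:,:2]-B)@ux,d@uy])*1000
ok=abs(b[1])<70; b=b[:,ok]
print(len(b[0]),'x',np.percentile(b[0],[.3,99.7]),'y',np.percentile(b[1],[.3,99.7]))
print(cv2.minAreaRect(b.T.astype(np.float32)))
for q in["pot_black","pot_blue","bottle","jar","tag_cup","pot_spare"]:
    for d in cams.outline_of(c,q)[:1]:
        X=P[d["region"]];X=X[~np.isnan(X[:,0])];print(q,round(d["score"],2),np.round(np.median(X,0),3))
E
```

```text
time: 10.8
ee_pos: [0.6603, -0.1546, 0.2142]
tool_rot: [0.448, 0.563, -0.55, -0.424]
ft_force: [1.6, 0.2, 0.9]
finger_gap: 0.597
time: 11.38
ee_pos: [0.6557, -0.3471, 0.2166]
tool_rot: [0.45, 0.564, -0.547, -0.424]
ft_force: [0.1, 0.3, -0.6]
finger_gap: 0.602
11.3833 [ 0.6557 -0.3471  0.2166] F [ 0.1  0.3 -0.6] gap 0.6021533518724632
[[-0.235  0.043 -0.971]
 [ 0.972 -0.003 -0.236]
 [-0.013 -0.999 -0.041]]
tcp in bridge [-533.4   63.8] yaw rel 0.01
tray rect ((594.9560546875, 185.6277313232422), (100.89964294433594, 171.3820037841797), 13.607308387756348) corners in bridge [[85.3, 50.7], [-86.1, 50.7], [-86.1, -50.2], [85.3, -50.2]]
ctr in bridge [-0.4  0.3]
1601 x [-84.36235972  85.62447454] y [-45.13892872  45.98934075]
((0.6187210083007812, 0.3653373718261719), (91.81999969482422, 170.76646423339844), 89.92894744873047)
pot_black 0.59 [0.634 0.195 0.118]
pot_blue 0.82 [0.556 0.174 0.088]
bottle 0.59 [0.458 0.382 0.101]
pot_spare 0.66 [0.598 0.442 0.053]
```

View pics/n_t.png

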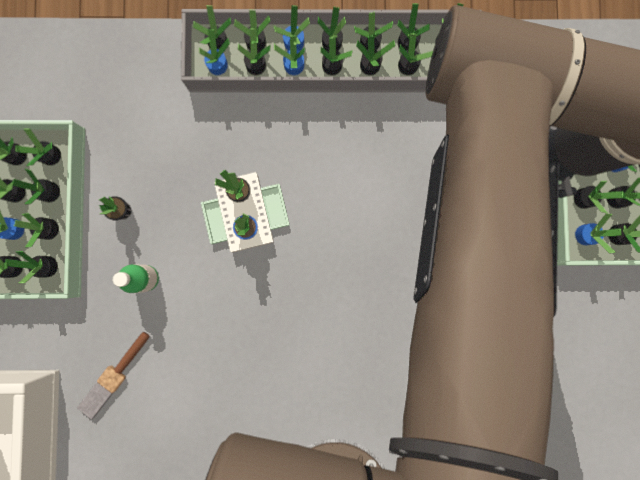

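View pics/n_s.png

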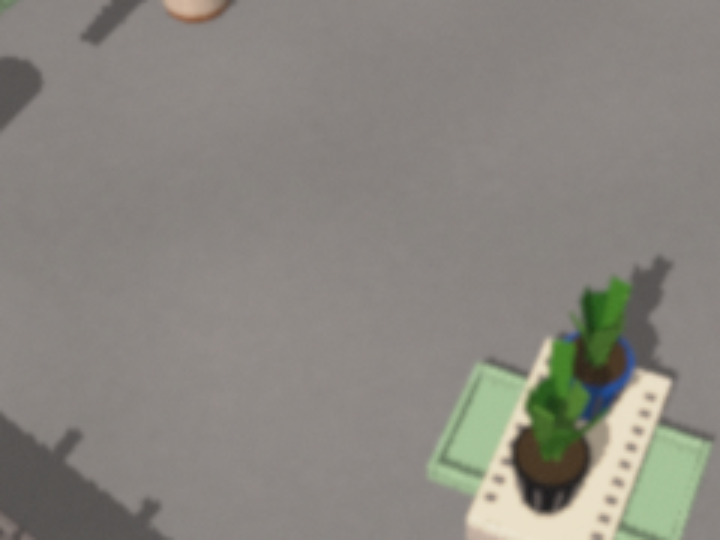

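The top view shows the tray sticking out equally at both ends of the bridge, from px (204,222) to (288,205). It is within 1 mm and about 0.1° of centred, and the plants haven't moved. The robot is clear of everything, so I'm handing in.

```bash
python3 -m crank '[{"jaw":0.6,"xyz":[0,0,0],"spin":0},{"jaw":0.6,"xyz":[0,0,0],"spin":0}]'; python3 - <<'E'
from h import *
c=cams.camera("scene");P=cloud(c)
for q in["jar","tag_cup"]:
    for d in cams.outline_of(c,q)[:1]:
        X=P[d["region"]];X=X[~np.isnan(X[:,0])];print(q,round(d["score"],2),np.round(np.median(X,0),3))
print(job.job_done())
E
```

```text
time: 11.95
ee_pos: [0.658, -0.3397, 0.2183]
tool_rot: [0.448, 0.566, -0.548, -0.422]
ft_force: [-0.1, -0.3, -0.3]
finger_gap: 0.596
jar 0.76 [ 0.405 -0.323  0.05 ]
tag_cup 0.69 [ 0.649 -0.376  0.055]
the job is handed in; nothing more can be done
None
```

I pushed the tray under the bridge with two fingers against its rear wall, straightening it and easing it sideways on the way in. I then backed off and handed the job in at about 12 s; no verdict was reported.

- **Tray position:** the top camera put its centre about 0.6 mm along and 0.4 mm across from the bridge's centre, turned about 0.1°. The scene camera agreed, at -0.4 mm and 0.3 mm. The calibration is only good to about 2 mm.
- **Other things:** all six objects measured within about 1–2 mm of where they started. The jar and cup were hidden from the top camera at the end, so I checked those two in the scene camera.
- **Forces and clearance:** every wrist-force reading stayed under about 4 N. At the end the gripper stood clear, about 0.2 m above the table.
- **Mistakes and limits:** I first placed the tool about 28 mm too far to one side, and corrected it before touching the tray. The tool also drifted about 2.5° off vertical during the descent. I couldn't correct that with the moves available, and it caused no trouble.

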